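Make up the staining kit and the sampling kit

TASK

Make up two practical kits from the stock in the middle of the bench: in the three-bay tray, the slide box in the long bay and the beaker and one small bottle in the two square bays; in the two-bay tray, the lidded jar and the other small bottle. One thing to a bay (which square bay does not matter), each standing upright flat on the tray floor and set down gently, not dropped. Leave the tall bottle, the wash bottle and the pipette-tip box as they are.

Things in the scene. Friction and masses are not known exactly. Their poses are not given: they have to be found in the camera images.
- bottle_a: One of two identical small amber glass bottles with a black cap, upright: body 32 mm diameter up to 46 mm, then a cap 26 mm diameter, 64 mm tall in all. Origin: centre of its underside, z up. About 60 g. Either may go to either kit.
- bottle_b: One of two identical small amber glass bottles with a black cap, upright: body 32 mm diameter up to 46 mm, then a cap 26 mm diameter, 64 mm tall in all. Origin: centre of its underside, z up. About 60 g. Either may go to either kit.
- bottle_tall: The larger amber glass bottle with a black cap, to be left alone: body 40 mm diameter, 92 mm tall. It stands among the stock. Origin: centre of its underside.
- jar: Squat clear glass jar with a wide white lid, upright: lid 52 mm diameter from 30 to 50 mm height, glass below it 48 mm diameter, 50 mm tall in all. Origin: centre of its underside, z up. About 90 g.
- beaker: Open white plastic beaker, upright: 50 mm outer diameter, straight sides, 62 mm tall, wall 3 mm. Origin: centre of its underside, z up. About 60 g.
- slide_box: Closed grey plastic box for microscope slides with a white label on top, 84 mm long (its x axis) by 40 mm wide (its y axis) by 42 mm high. Origin: centre of its underside, z up. About 100 g.
- tray_three: The three-bay kit tray, 150 mm (its x) by 148 mm (its y). Aluminium, fixed. Origin: centre of underside, on the bench. Floor 4 mm thick; all walls rise to 12 mm above the bench, outer walls 4 mm thick. Long bay 58 (x) by 140 mm (y), centred at x = -42, y = 0 mm. Two square bays 68 by 68 mm, centred at x = 37, y = +36 and -36 mm; between them a 4 mm wall, between them and the long bay a 16 mm one.
- tray_two: The two-bay kit tray, 76 mm (its x) by 148 mm (its y). Aluminium, fixed. Origin: centre of underside, on the bench. Floor 4 mm thick; all walls rise to 12 mm above the bench, outer walls 4 mm thick. Its two square bays are 68 by 68 mm, centred at x = 0, y = +36 and -36 mm, parted by a 4 mm wall.
- wash_bottle: Bystander: white wash bottle with a blue cap and a bent spout, 64 mm diameter, 180 mm tall, to the right of the work. Origin: centre of its underside.
- tip_box: Bystander: blue pipette-tip box with a clear lid, 85 by 125 mm, 67 mm high, beyond the stock. Origin: centre of its underside.

How it is judged:
By the outcome, as a careful person would: the job done as asked, in the order asked, and still so for the second after the job is handed in, with the robot touching nothing.
It also fails if it takes over 120 s, if anything falls off the work surface, if the arm or the gripper's body presses on something with over 40 N, if the wrist force passes 120 N, or if a joint passes its speed limit or range.

ROBOT

A 6-joint arm with a two-finger parallel gripper is mounted at the origin on the work surface. World frame = base frame: x ahead of the robot, y to its left, z up, the work surface at z = 0. Lengths are in mm, angles in rad, forces in N, time in s.
With the tool pointing down it reaches from about 300 to 775 mm from the base axis. Payload 14.6 kg.
Tool frame: the origin (TCP) lies midway between the tips of the shut fingers; the grasp point (between the pads) lies 19 mm behind it (arm.grip_point_offset is the distance from the TCP to the grasp point, in mm); x points along the fingers, y is the direction in which the jaws open and shut, and the axes are right-handed (so a half turn about x gives the same grasp; the last joint's range is limited). The gripper opens to 94 mm and grips with 3 to 60 N. Pads are 16 mm wide; open, the fingers measure 119 mm over their backs; the gripper's body (75 mm by 177 mm) begins 78 mm behind the grasp point.
Start: joints at [-1.267, 0.3, 1.521, -0, 1.321, -0.067], TCP at [199.291, -512.613, 205.446] pointing down, gripper open.
Joint ranges: [-3.03, 3.03], [-0.79, 2.21], [0.23, 2.52], [-1.04, 4.18], [0, 3.07], [-2.55, 2.55]. Speed limits (rad/s): [2.22, 2.22, 2.57, 3.14, 3.14, 3.14].

INTERFACE

Orientations are given as a unit quaternion [w, x, y, z].
In Python, from rig import arm, camera, calibration gives the robot as it stands. The module is installed in compiled form; this text tells all that it offers.
- The arm moves only by the tool jog_arm, never from a script. Its argument "plan" is a list of rows, each an object of numbers: "x", "y", "z": the shift along the tool's x, y, z in mm; "twist": the turn about the tool's x in rad. In form: [{"x": .., "y": .., "z": .., "twist": ..}, ...]. A call has 1 to 12 rows; each row shifts and turns the commanded pose from where the row before left it, along the tool's axes as they then stand; what a row does not reach is not made up. A row lasts 1/12 s, in which the tool goes at most 41.7 mm and 7.16 degrees, less where a joint would pass 70% of its speed; a pose out of reach is approached as far as the arm can. A call with a gripper value outside its range is refused whole. "fingers" is the finger opening in mm, from 0 to 94, set as the call begins (left out, the last holds). The fingers move at their own pace and stop on an object; the grip force is fixed at half the most. Time passes only in rows, so rows that do not move let the fingers close. It gives the time, the measured TCP pose, the force and the opening at its end, in the units of the state.
- arm.get_obs(): the state, without advancing time (a new reading comes with each control period).
- camera(name): name is "scene" or "side" or "wrist"; returns the picture (420x560x3 uint8, red, green, blue); there is no depth.
- calibration(name): a dict with "fx", "fy", "cx", "cy" (pixels), "extrinsics" (4x4, takes a point from camera to world coordinates); the wrist camera has in their place "tool_from_camera" (4x4, takes a point from camera to tool coordinates, whose origin is the TCP and whose axes are the tool frame's). Camera axes: x right, y up, looking along -z (the intrinsics and any distortion apply to the point x, -y, -z); pixel columns grow to the right and rows downward; lengths in mm; the calibration is good to about 2 mm. A picture is of the moment at which its call begins: read the wrist's pose just before it. calibration takes no time and is no camera call.
- arm.close_job(): hands the job in, once; it reports no verdict.
The state is a dict: "clock": time; "q": joint angles; "joint_vel": joint speeds; "joint_efforts": joint torques, N m; "position": TCP position; "orientation": TCP orientation; "wrist_force": force on the tool from outside, world axes, zero at the start; "ft_torque": the same for the moment, N m; "grip_width": opening from 0.0 (shut) to 1.0 (fully open).
Only numpy, scipy, OpenCV 4.12 (cv2) and the standard library are available. Lean on these libraries where they do the work, as an engineer would, in place of code of your own. Each camera call takes 0.05 s, during which the arm holds its last target. There are 200 camera calls.

## Working session

There is one attempt and no reset: what is moved stays moved. The work goes in short steps, Python scripts to look and compute and a tool call to move; the robot and the scene stay as the last step left them, time stands still between calls to the robot, and variables do not carry over. Pictures are saved under pics/ and viewed, on a budget of 14 in all, crops included, one or two more only if the job needs it, and the job is handed in when it is done.

Besides the shell and the picture viewer there is one more tool, called after ">>>" as name(argument=value, ...) on one line, values as JSON. jog_arm: Moves the arm, as the interface text tells. Its arguments: {"type":"object","properties":{"plan":{"type":"array"},"fingers":{"type":"number"}},"required":["plan"]}

```bash
mkdir -p pics
cat > h.py <<'E'
import numpy as np, cv2
from rig import arm, camera, calibration
from scipy.spatial.transform import Rotation as R
def save(n,f,im=None):
    im=camera(n) if im is None else im
    cv2.imwrite('pics/'+f,im[:,:,::-1]); return im
def pose():
    o=arm.get_obs(); q=o['orientation']; T=np.eye(4)
    T[:3,:3]=R.from_quat([q[1],q[2],q[3],q[0]]).as_matrix(); T[:3,3]=o['position']; return T
def ext(n):
    c=calibration(n)
    return np.array(c['extrinsics']) if n!='wrist' else pose()@np.array(c['tool_from_camera'])
def ray(n,u,v,z,E=None):
    c=calibration(n); E=ext(n) if E is None else E
    K=np.array([[c['fx'],0,c['cx']],[0,c['fy'],c['cy']],[0,0,1.]])
    d=c.get('distortion',c.get('dist'))
    p=cv2.undistortPoints(np.array([[[u,v]]],float),K,None if d is None else np.array(d,float))[0,0]
    w=E[:3,:3]@np.array([p[0],-p[1],-1]); o=E[:3,3]
    return o+w*(z-o[2])/w[2]
def proj(n,P,E=None):
    c=calibration(n); E=ext(n) if E is None else E
    p=np.linalg.inv(E)@np.append(P,1)
    return c['cx']+c['fx']*p[0]/-p[2], c['cy']+c['fy']*-p[1]/-p[2]
E
python3 - <<'E'
from h import *
np.set_printoptions(precision=3,suppress=True)
print(arm.get_obs()); print(pose())
for n in('scene','side','wrist'): print(n,calibration(n))
save('scene','a.png');save('side','b.png');save('wrist','c.png')
E
```

```text
{'clock': 0.0, 'q': array([-1.267,  0.3  ,  1.522, -0.   ,  1.321, -0.067]), 'joint_vel': array([ 0.   , -0.001,  0.   , -0.   ,  0.   ,  0.   ]), 'joint_efforts': array([ -0.   , -53.181, -35.274,   0.071,   0.024,  -0.   ]), 'position': array([ 199.21 , -512.376,  204.893]), 'orientation': array([-0.13 , -0.695, -0.131,  0.695]), 'wrist_force': array([-0.256,  0.739, -0.181]), 'ft_torque': array([-0.012,  0.013, -0.07 ]), 'grip_width': 1.0026714230964442}
[[  -0.       0.362   -0.932  199.21 ]
 [   0.001   -0.932   -0.362 -512.376]
 [  -1.      -0.001   -0.     204.893]
 [   0.       0.       0.       1.   ]]
scene {'fx': 508.6730035738852, 'fy': 508.6730035738852, 'cx': 276.4018425051818, 'cy': 211.9795889679991, 'extrinsics': array([[   0.004,   -0.863,    0.505, 1417.924],
       [   1.   ,   -0.002,   -0.01 , -140.109],
       [   0.01 ,    0.505,    0.863, 1394.068],
       [   0.   ,    0.   ,    0.   ,    1.   ]])}
side {'fx': 429.4511541178013, 'fy': 429.4511541178013, 'cx': 280.88390156068624, 'cy': 211.38560195769912, 'extrinsics': array([[ -0.946,   0.196,  -0.257, 321.831],
       [ -0.323,  -0.591,   0.739, 718.569],
       [ -0.007,   0.782,   0.623, 756.154],
       [  0.   ,   0.   ,   0.   ,   1.   ]])}
wrist {'fx': 376.01398254522013, 'fy': 376.01398254522013, 'cx': 279.1939450313627, 'cy': 206.9931090644687, 'tool_from_camera': array([[  -0.001,    0.237,   -0.972, -179.626],
       [   1.   ,    0.001,   -0.001,    0.006],
       [   0.   ,   -0.972,   -0.237,  -69.113],
       [   0.   ,    0.   ,    0.   ,    1.   ]])}
```

View pics/a.png

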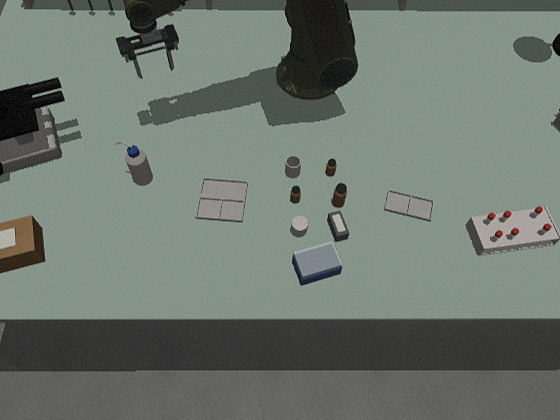

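View pics/b.png

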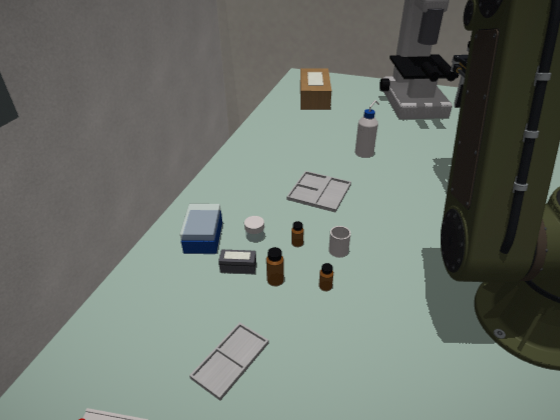

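The scene view shows the beaker at (293,166), small bottles at (331,167) and (295,194), and the tall bottle at (340,195). The jar is at (300,226), the slide box at (338,226), tray_three at (222,200) and tray_two at (409,205). The side view agrees. Next I'll get positions for all of these.

Run:
```python
from h import *
np.set_printoptions(precision=1,suppress=True)
for n,u,v,z in [('beaker',293,159,62),('botR',331,162,64),('botL',295,188,64),('tall',340.5,186,92),('jar',300,221,50),('box',338,221,42),
 ('t3 TL',202,179,12),('t3 TR',248,181,12),('t3 BR',243,221,12),('t3 BL',196,219,12),('t2 TL',389,192,12),('t2 TR',433,201,12),('t2 BR',430,220,12),('t2 BL',385,209,12),('tip',318,250,67)]:
    print(n,ray('scene',u,v,z))
for n,u,v,z in [('beaker',340,234,62),('botR',327,267,64),('botL',298,225,64),('tall',275,252,92),('jar',255,222,50),('box',238,256,42)]:
    print('side',n,ray('side',u,v,z))
```

```text
beaker [439.5 -69.8  62. ]
botR [452.5  52.2  64. ]
botL [552.5 -65.9  64. ]
tall [563.1  72.1  92. ]
jar [662.6 -52.6  50. ]
box [657.9  64.   42. ]
t3 TL [ 484.5 -366.2   12. ]
t3 TR [ 491.9 -215.8   12. ]
t3 BR [ 641.6 -227.7   12. ]
t3 BL [ 634.7 -374.4   12. ]
t2 TL [533.3 240.5  12. ]
t2 TR [567.1 377.7  12. ]
t2 BR [637.  357.1  12. ]
t2 BL [597.2 220.4  12. ]
tip [768.5  -4.1  67. ]
side beaker [443.  -66.8  62. ]
side botR [445.6  52.9  64. ]
side botL [549.1 -64.7  64. ]
side tall [561.1  71.6  92. ]
side jar [661.6 -57.1  50. ]
side box [657.6  63.3  42. ]
```

>>> jog_arm(plan=[{"x":-25,"twist":0.1237},{"x":-35,"twist":0.1237},{"x":-35,"twist":0.1237},{"x":-30,"y":-20,"z":-10},{"y":-30,"z":-20},{"y":-30,"z":-20},{"y":-30,"z":-20},{"y":-30,"z":-20},{"y":-30,"z":-20},{"y":-30,"z":-20},{"y":-30,"z":-20},{"y":-30,"z":-20}])

```text
invalid input
```

>>> jog_arm(plan=[{"y":-30,"z":-20},{"y":-30,"z":-20},{"y":-30,"z":-20},{"y":-30,"z":-20},{"y":-30,"z":-20},{"y":-30,"z":-20},{"y":-30,"z":-20},{"y":-20,"z":-20},{"y":-20,"z":-20},{"z":-10},{},{}])

```text
invalid input
```

Run:
```python
from h import *
print(pose().round(3)); save('wrist','d.png')
```

```text
[[-0.00000e+00  3.62000e-01 -9.32000e-01  1.99228e+02]
 [ 1.00000e-03 -9.32000e-01 -3.62000e-01 -5.12439e+02]
 [-1.00000e+00 -1.00000e-03 -0.00000e+00  2.05004e+02]
 [ 0.00000e+00  0.00000e+00  0.00000e+00  1.00000e+00]]
```

View pics/d.png

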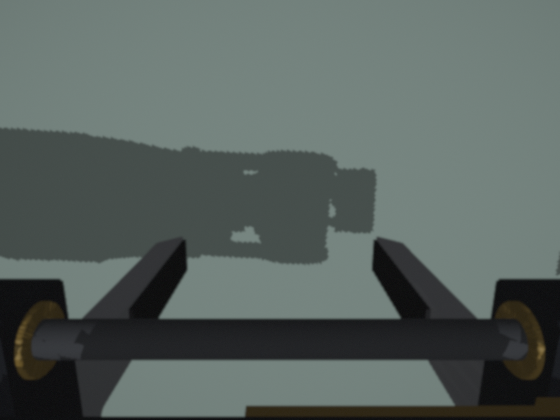

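The calls were refused, so the arm hasn't moved and the wrist view shows only bench. The rows probably need all four keys.

>>> jog_arm(plan=[{"x":-25,"y":0,"z":0,"twist":0.1237},{"x":-35,"y":0,"z":0,"twist":0.1237},{"x":-35,"y":0,"z":0,"twist":0.1237},{"x":-30,"y":-20,"z":-10,"twist":0},{"x":0,"y":-30,"z":-20,"twist":0},{"x":0,"y":-30,"z":-20,"twist":0},{"x":0,"y":-30,"z":-20,"twist":0},{"x":0,"y":-30,"z":-20,"twist":0},{"x":0,"y":-30,"z":-20,"twist":0},{"x":0,"y":-30,"z":-20,"twist":0},{"x":0,"y":-30,"z":-20,"twist":0},{"x":0,"y":-30,"z":-20,"twist":0}])

```text
clock: 1.2
position: [369.9, -251.0, 330.5]
orientation: [-0.0, 0.707, -0.0, -0.707]
wrist_force: [0.8, -1.5, 0.2]
grip_width: 1.0
```

>>> jog_arm(plan=[{"x":0,"y":-30,"z":-20,"twist":0},{"x":0,"y":-30,"z":-20,"twist":0},{"x":0,"y":-30,"z":-20,"twist":0},{"x":0,"y":-30,"z":-20,"twist":0},{"x":0,"y":-30,"z":-20,"twist":0},{"x":0,"y":-30,"z":-20,"twist":0},{"x":0,"y":-30,"z":-20,"twist":0},{"x":0,"y":-25,"z":-20,"twist":0},{"x":0,"y":-20,"z":-20,"twist":0},{"x":0,"y":0,"z":-10,"twist":0},{"x":0,"y":0,"z":0,"twist":0},{"x":0,"y":0,"z":0,"twist":0}])

```text
clock: 2.2
position: [559.3, 2.2, 329.9]
orientation: [-0.0, -0.707, 0.0, 0.708]
wrist_force: [-0.1, -0.4, 0.4]
grip_width: 1.002
```

Run:
```python
from h import *
print(pose().round(3)); save('wrist','e.png')
```

```text
[[-1.00000e-03 -0.00000e+00 -1.00000e+00  5.59277e+02]
 [-0.00000e+00 -1.00000e+00  0.00000e+00  2.20800e+00]
 [-1.00000e+00  0.00000e+00  1.00000e-03  3.29864e+02]
 [ 0.00000e+00  0.00000e+00  0.00000e+00  1.00000e+00]]
```

View pics/e.png

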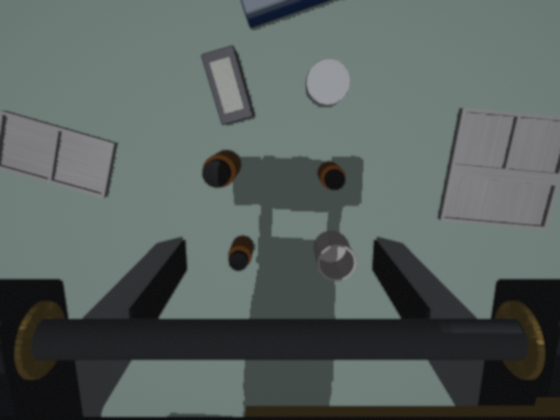

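The wrist view from above shows every piece: slide box (227,86), jar (328,82), tall bottle (221,170), small bottles (333,177) and (240,255), and beaker rim about (336,262). tray_two is at the left and tray_three at the right edge. Now I'll refine the positions with masks.

Run:
```python
from h import *
np.set_printoptions(precision=1,suppress=True)
im=cv2.imread('pics/e.png'); g=cv2.cvtColor(im,6); hsv=cv2.cvtColor(im,cv2.COLOR_BGR2HSV)
def blob(mask,x0,y0,x1,y1,nm,z):
    m=np.zeros_like(g); m[y0:y1,x0:x1]=mask[y0:y1,x0:x1]*255
    m=cv2.morphologyEx(m.astype(np.uint8),cv2.MORPH_OPEN,np.ones((3,3)))
    cs,_=cv2.findContours(m,0,2); c=max(cs,key=cv2.contourArea)
    (u,v),r=cv2.minEnclosingCircle(c); bx=cv2.minAreaRect(c)
    P=ray('wrist',u,v,z); print(nm,(round(u,1),round(v,1)),'r',round(r,1),'xyz',P,'Rmm',np.linalg.norm(ray('wrist',u+r,v,z)-P))
    Q=np.array([ray('wrist',*p,z) for p in cv2.boxPoints(bx)])
    return Q
sat=hsv[:,:,1]
blob((g>125)&(sat<45),300,50,360,112,'jar',50)
Q=blob((g>125)&(sat<60),205,55,250,120,'label',42); print(Q, Q.mean(0)); 
Q=blob((sat<60)&(g<170),195,40,260,130,'box',42); print(Q,Q.mean(0), [np.linalg.norm(Q[i]-Q[i-1]) for i in (0,1)],[np.degrees(np.arctan2(*(Q[i]-Q[i-1])[[1,0]])) for i in (0,1)])
blob(g<32,195,145,245,195,'tallcap',92)
blob(g<32,310,155,355,195,'botL',64); blob(g<32,225,230,258,275,'botR',64)
for k,(u,v) in dict(t2a=(5,112),t2b=(116,142),t2c=(106,196),t3tl=(461,109),t3bl=(441,219),t3br=(545,227)).items(): print(k,ray('wrist',u,v,12))
print('sample box/bg/label',im[120,235],im[85,228],im[300,300],im[60,300],im[52,215], im[100,300])
cr=[im[40:280,190:370],]
cv2.imwrite('pics/f.png',cv2.resize(cr[0],None,fx=3.3,fy=2.45))
c2=np.hstack([im[90:240,430:560],im[90:240,0:130]]); cv2.imwrite('pics/g.png',cv2.resize(c2,None,fx=3,fy=3))
```

```text
jar (328.5, 80.5) r 23.1 xyz [667.6 -55.9  50. ] Rmm 26.906768277266615
label (226.0, 85.0) r 27.5 xyz [663.3  64.6  42. ] Rmm 32.57951268964127
[[688.7  82.8  42. ]
 [694.6  60.5  42. ]
 [637.4  45.   42. ]
 [631.1  67.9  42. ]] [663.   64.1  42. ]
box (227.0, 84.5) r 54.8 xyz [663.9  63.3  42. ] Rmm 65.01872477209315
[[712.9  98.6  42. ]
 [712.9  24.7  42. ]
 [612.1  26.1  42. ]
 [612.2 104.1  42. ]] [662.5  63.4  42. ] [np.float64(100.87506653639964), np.float64(73.93135457125722)] [np.float64(-3.0962554406397604), np.float64(-90.05051759885258)]
tallcap (217.1, 172.3) r 13.4 xyz [566.5  71.   92. ] Rmm 14.989750060152428
botL (334.0, 178.8) r 10.0 xyz [554.2 -64.1  64. ] Rmm 12.03701597372081
botR (238.5, 259.5) r 9.3 xyz [451.4  53.1  64. ] Rmm 11.746378413164424
t2a [632.8 353.1  12. ]
t2b [594.6 214.8  12. ]
t2c [522.5 235.7  12. ]
t3tl [ 635.9 -231.7   12. ]
t3bl [ 489.6 -220.8   12. ]
t3br [ 477.9 -365.7   12. ]
sample box/bg/label [73 68 67] [143 148 146] [73 76 67] [122 127 112] [85 79 78] [123 128 114]
```

View pics/g.png

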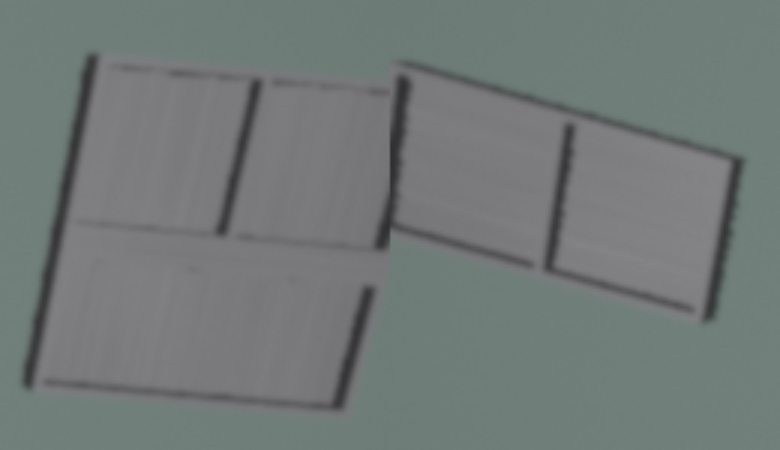

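The trays are clear in that crop: tray_three's long bay is on the near side, and tray_two is yawed about -15°. First I'll go above the slide box, twisting to match its 14.5° yaw.

>>> jog_arm(plan=[{"x":20,"y":-12.4,"z":-20.8,"twist":0},{"x":30,"y":-12.4,"z":-20.8,"twist":0},{"x":30,"y":-12.4,"z":-20.8,"twist":0},{"x":30,"y":-12.4,"z":-20.8,"twist":0},{"x":30,"y":-12.4,"z":-20.8,"twist":0},{"x":20,"y":0,"z":0,"twist":-0.085},{"x":20,"y":0,"z":0,"twist":-0.085},{"x":0,"y":0,"z":0,"twist":-0.083},{"x":0,"y":0,"z":0,"twist":0}])

```text
clock: 3.0
position: [662.6, 63.3, 149.6]
orientation: [-0.09, -0.701, -0.09, 0.702]
wrist_force: [-0.1, 0.3, 1.4]
grip_width: 1.0
```

Run:
```python
from h import *
np.set_printoptions(precision=1,suppress=True)
T=pose();print(T); im=save('wrist','i.png'); 
u,v=proj('wrist',[663,64,42]); print(u,v)
g=cv2.cvtColor(im,7); hsv=cv2.cvtColor(im,cv2.COLOR_RGB2HSV)
m=((g>115)&(hsv[:,:,1]<25)).astype(np.uint8)
m[:, :150]=0; m[:,420:]=0; m[330:]=0
m=cv2.morphologyEx(m,cv2.MORPH_OPEN,np.ones((3,3)))
cs,_=cv2.findContours(m,0,2)
for c in cs:
  if cv2.contourArea(c)>300:
    b=cv2.minAreaRect(c);Q=np.array([ray('wrist',*p,42) for p in cv2.boxPoints(b)]); print(b,Q.mean(0));print(Q)
```

```text
[[ -0.    0.3  -1.  662.6]
 [ -0.   -1.   -0.3  63.3]
 [ -1.   -0.    0.  149.6]
 [  0.    0.    0.    1. ]]
278.0200536837722 205.72121081681038
((412.0, 234.0), (46.0, 14.0), 90.0) [666.7 -46.3  42. ]
[[683.7 -34.5  42. ]
 [686.4 -45.3  42. ]
 [649.7 -58.2  42. ]
 [646.9 -47.1  42. ]]
((276.5, 173.5), (13.0, 31.0), 90.0) [687.5  71.5  42. ]
[[689.5  84.3  42. ]
 [695.4  61.1  42. ]
 [685.6  58.5  42. ]
 [679.6  81.9  42. ]]
```

View pics/i.png

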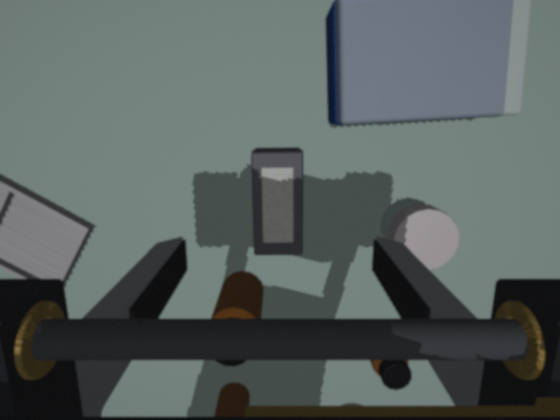

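The box is centred and square to the jaws: its label centre is at (277.5,205), against a predicted (278,206). I'll descend and grip.

>>> jog_arm(plan=[{"x":30,"y":0,"z":0,"twist":0},{"x":30,"y":0,"z":0,"twist":0},{"x":30,"y":0,"z":0,"twist":0},{"x":25,"y":0,"z":0,"twist":0},{"x":13,"y":0,"z":0,"twist":0},{"x":5.5,"y":0,"z":0,"twist":0},{"x":0,"y":0,"z":0,"twist":0}])

```text
clock: 3.63
position: [663.6, 64.0, 17.2]
orientation: [0.089, 0.702, 0.089, -0.702]
wrist_force: [-0.2, 0.8, 0.2]
grip_width: 1.001
```

>>> jog_arm(plan=[{"x":0,"y":0,"z":0,"twist":0},{"x":0,"y":0,"z":0,"twist":0},{"x":0,"y":0,"z":0,"twist":0},{"x":0,"y":0,"z":0,"twist":0},{"x":0,"y":0,"z":0,"twist":0},{"x":0,"y":0,"z":0,"twist":0},{"x":0,"y":0,"z":0,"twist":0},{"x":0,"y":0,"z":0,"twist":0},{"x":0,"y":0,"z":0,"twist":0},{"x":0,"y":0,"z":0,"twist":0}], fingers=0)

```text
clock: 4.47
position: [663.5, 64.3, 16.9]
orientation: [-0.089, -0.701, -0.089, 0.701]
wrist_force: [-0.2, 0.6, 0.9]
grip_width: 0.423
```

Gripped at 39.8 mm. Lifting and carrying to the long bay.

>>> jog_arm(plan=[{"x":-20,"y":0,"z":0,"twist":0},{"x":-35,"y":0,"z":0,"twist":0},{"x":-40,"y":0,"z":0,"twist":0},{"x":-35,"y":0,"z":0,"twist":0},{"x":0,"y":15,"z":11,"twist":0},{"x":0,"y":24,"z":18,"twist":0},{"x":0,"y":24,"z":18,"twist":0},{"x":0,"y":24,"z":18,"twist":0},{"x":0,"y":24,"z":18,"twist":0},{"x":0,"y":24,"z":18,"twist":0},{"x":0,"y":24,"z":18,"twist":0},{"x":0,"y":24,"z":18,"twist":0}])

```text
clock: 5.47
position: [575.7, -148.4, 146.9]
orientation: [-0.089, -0.701, -0.089, 0.702]
wrist_force: [-0.1, 0.2, -0.7]
grip_width: 0.42
```

>>> jog_arm(plan=[{"x":0,"y":24,"z":18,"twist":0},{"x":0,"y":24,"z":18,"twist":0},{"x":0,"y":24,"z":18,"twist":0},{"x":0,"y":24,"z":18,"twist":0},{"x":0,"y":24,"z":18,"twist":0},{"x":0,"y":8,"z":3,"twist":0},{"x":0,"y":0,"z":0,"twist":-0.124},{"x":0,"y":0,"z":0,"twist":-0.124},{"x":0,"y":0,"z":0,"twist":-0.124},{"x":0,"y":0,"z":0,"twist":-0.124},{"x":0,"y":0,"z":0,"twist":-0.124},{"x":0,"y":0,"z":0,"twist":-0.124}])

```text
clock: 6.47
position: [518.7, -294.0, 146.8]
orientation: [-0.34, -0.62, -0.34, 0.62]
wrist_force: [0.3, -0.1, -1.1]
grip_width: 0.426
```

>>> jog_arm(plan=[{"x":0,"y":0,"z":0,"twist":-0.124},{"x":0,"y":0,"z":0,"twist":-0.124},{"x":0,"y":0,"z":0,"twist":-0.124},{"x":0,"y":0,"z":0,"twist":-0.124},{"x":0,"y":0,"z":0,"twist":0}])

```text
clock: 6.88
position: [518.7, -294.0, 146.8]
orientation: [-0.482, -0.518, -0.482, 0.518]
wrist_force: [0.1, 0.4, -1.5]
grip_width: 0.422
```

Run:
```python
from h import *
np.set_printoptions(precision=3,suppress=True)
T=pose();print(T,arm.get_obs()['grip_width']); save('wrist','j.png'); np.save('j.npy',ext('wrist'))
```

```text
[[  -0.       0.997   -0.072  518.714]
 [   0.      -0.072   -0.997 -293.983]
 [  -1.      -0.      -0.     146.819]
 [   0.       0.       0.       1.   ]] 0.4215841702775914
```

View pics/j.png

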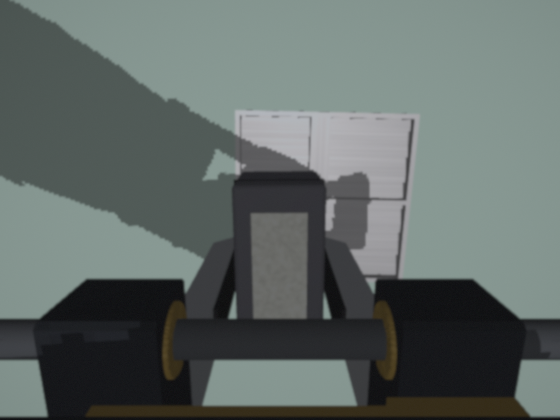

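The held box hangs over the tray. The tray's +y corners are visible at (236,111) and (419,115), and its lower right at about (401,278).

Run:
```python
from h import *
np.set_printoptions(precision=2,suppress=True)
E=np.load('j.npy')
a,b,c=[ray('wrist',*p,12,E) for p in [(236,111),(419,115),(401,279)]]
print(a,b,c,b-a,np.linalg.norm(b-a),c-b,np.linalg.norm(c-b))
x=(b-a)/np.linalg.norm(b-a); x=x[:2];yaw=np.arctan2(x[1],x[0])
d=(b-c)[:2]; print('yaw',yaw, -np.arctan2(d[0],d[1]))
y=np.array([-x[1],x[0]]); C=(a+b)[:2]/2-74*y; print('C',C); print('bays',[C+u*x+v*y for u,v in [(-42,0),(37,36),(37,-36)]])
```

```text
[ 490.46 -219.82   12.  ] [ 638.34 -234.86   12.  ] [ 623.29 -378.08   12.  ] [147.88 -15.04   0.  ] 148.64552870954464 [ -15.05 -143.21    0.  ] 144.0039761949088
yaw -0.10137181160091752 -0.10473244161457214
C [ 556.91 -300.96]
bays [array([ 515.13, -296.71]), array([ 597.37, -268.89]), array([ 590.08, -340.52])]
```

>>> jog_arm(plan=[{"x":0,"y":-3.4,"z":2.4,"twist":0.018},{"x":25,"y":0,"z":0,"twist":0},{"x":30,"y":0,"z":0,"twist":0},{"x":30,"y":0,"z":0,"twist":0},{"x":20,"y":0,"z":0,"twist":0},{"x":10,"y":0,"z":0,"twist":0},{"x":5,"y":0,"z":0,"twist":0},{"x":3,"y":0,"z":0,"twist":0},{"x":1,"y":0,"z":0,"twist":0},{"x":1,"y":0,"z":0,"twist":0},{"x":0,"y":0,"z":0,"twist":0}])

```text
clock: 7.85
position: [515.3, -296.8, 22.9]
orientation: [0.476, 0.524, 0.475, -0.523]
wrist_force: [0.1, -0.2, -0.8]
grip_width: 0.424
```

Run:
```python
from h import *
np.set_printoptions(precision=3,suppress=True)
print(pose(),arm.get_obs()['wrist_force']); im=save('side','k0.png'); cv2.imwrite('pics/k.png',cv2.resize(im[140:240,260:380,::-1],None,fx=5,fy=5))
```

```text
[[   0.001    0.995   -0.096  515.35 ]
 [  -0.001   -0.096   -0.995 -296.756]
 [  -1.       0.001    0.001   22.869]
 [   0.       0.       0.       1.   ]] [ 0.108 -0.25  -0.774]
```

View pics/k.png

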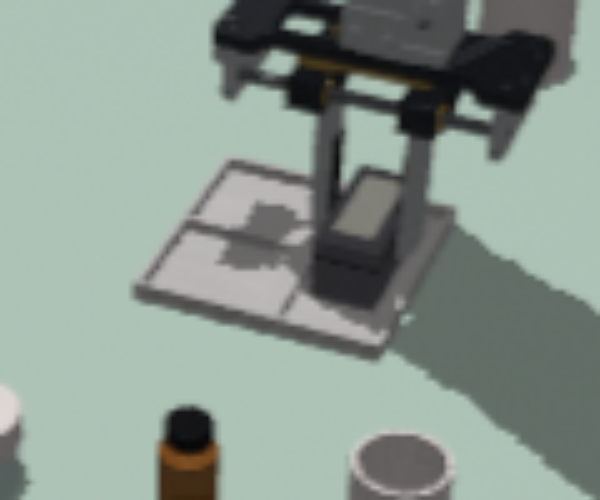

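The box is inside the long bay, just above the floor. Now lowering it gently.

>>> jog_arm(plan=[{"x":0.5,"y":0,"z":0,"twist":0},{"x":0.5,"y":0,"z":0,"twist":0},{"x":0.4,"y":0,"z":0,"twist":0},{"x":0,"y":0,"z":0,"twist":0}])

```text
clock: 8.23
position: [515.1, -296.6, 20.9]
orientation: [0.476, 0.523, 0.475, -0.523]
wrist_force: [-1.1, 1.3, 4.4]
grip_width: 0.421
```

>>> jog_arm(plan=[{"x":0.4,"y":0,"z":0,"twist":0},{"x":0.3,"y":0,"z":0,"twist":0},{"x":0,"y":0,"z":0,"twist":0}])

```text
clock: 8.48
position: [515.1, -296.6, 20.9]
orientation: [0.476, 0.523, 0.475, -0.523]
wrist_force: [-4.3, 2.8, 11.3]
grip_width: 0.424
```

Contact at z 20.9. I'll ease off, release and go to the beaker.

>>> jog_arm(plan=[{"x":-0.5,"y":0,"z":0,"twist":0},{"x":0,"y":0,"z":0,"twist":0},{"x":0,"y":0,"z":0,"twist":0},{"x":0,"y":0,"z":0,"twist":0},{"x":0,"y":0,"z":0,"twist":0},{"x":-10,"y":0,"z":0,"twist":0},{"x":-30,"y":0,"z":0,"twist":0},{"x":-35,"y":0,"z":0,"twist":0},{"x":-35,"y":0,"z":0,"twist":0},{"x":-35,"y":0,"z":0,"twist":0},{"x":-35,"y":0,"z":0,"twist":0}], fingers=58)

```text
clock: 9.4
position: [514.7, -296.3, 203.0]
orientation: [0.476, 0.523, 0.475, -0.523]
wrist_force: [0.9, 0.4, -0.1]
grip_width: 0.621
```

>>> jog_arm(plan=[{"x":0,"y":-12,"z":-27,"twist":0},{"x":0,"y":-12,"z":-27,"twist":0},{"x":0,"y":-12,"z":-27,"twist":0},{"x":0,"y":-12,"z":-27,"twist":0},{"x":0,"y":-12,"z":-27,"twist":0},{"x":0,"y":-12,"z":-27,"twist":0},{"x":0,"y":-12,"z":-27,"twist":0},{"x":0,"y":-12.6,"z":-31,"twist":0},{"x":0,"y":0,"z":0,"twist":0},{"x":0,"y":0,"z":0,"twist":0}], fingers=94)

```text
clock: 10.23
position: [439.8, -67.4, 201.3]
orientation: [0.476, 0.523, 0.476, -0.523]
wrist_force: [-1.0, -0.5, -0.5]
grip_width: 0.999
```

Run:
```python
from h import *
np.set_printoptions(precision=3,suppress=True)
print(pose()); save('wrist','l.png'); np.save('l.npy',ext('wrist')); print(proj('wrist',[440,-68,62]))
```

```text
[[  0.001   0.996  -0.094 439.829]
 [ -0.     -0.094  -0.996 -67.364]
 [ -1.      0.001   0.    201.338]
 [  0.      0.      0.      1.   ]]
(np.float64(277.79787187504303), np.float64(196.18421681826135))
```

View pics/l.png

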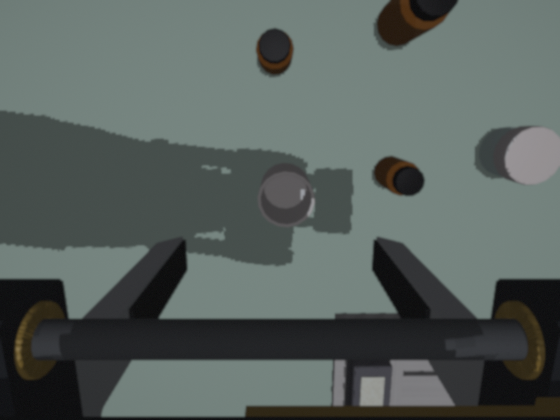

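The beaker rim spans columns 259–314, centred at about (286,198), so it lies slightly right of the jaw centre. The small-bottle caps are at (407,181) and (275,45).

Run:
```python
from h import *
np.set_printoptions(precision=1,suppress=True)
E=np.load('l.npy'); im=cv2.imread('pics/l.png'); g=cv2.cvtColor(im,6)
for n,(u,v),z in [('L',(259,197),62),('R',(314,199),62),('c',(286,198),62),('top',(286,169),62),('bot',(286,226),62),('jar',(533,156),50)]: print(n,ray('wrist',u,v,z,E))
def cap(x0,y0,x1,y1):
    m=np.zeros_like(g); m[y0:y1,x0:x1]=(g[y0:y1,x0:x1]<40); cs,_=cv2.findContours(m,0,2); c=max(cs,key=cv2.contourArea)
    (u,v),r=cv2.minEnclosingCircle(c); print('cap',(u,v,r),ray('wrist',u,v,64,E))
cap(380,155,430,200); cap(250,20,300,75)
print(g[198,250:325:3])
```

```text
L [423.7 -67.2  62. ]
R [471.1 -73.5  62. ]
c [446.9 -70.3  62. ]
top [449.2 -45.1  62. ]
bot [444.6 -95.5  62. ]
jar [666.2 -56.1  50. ]
cap (407.0, 180.5, 15.403021812438965) [551.1 -64.5  64. ]
cap (274.0, 46.681819915771484, 16.801382064819336) [448.6  52.2  64. ]
[ 76  76  78  86  61  62  87  91  90  90  90  90  91  90  91  90  91 133
  70  62  76 116  77  76  76]
```

>>> jog_arm(plan=[{"x":25,"y":7.4,"z":2.3,"twist":0},{"x":35,"y":0,"z":0,"twist":0},{"x":35,"y":0,"z":0,"twist":0},{"x":35,"y":0,"z":0,"twist":0},{"x":30,"y":0,"z":0,"twist":0},{"x":16,"y":0,"z":0,"twist":0},{"x":8,"y":0,"z":0,"twist":0},{"x":0,"y":0,"z":0,"twist":0}])

```text
clock: 10.95
position: [446.6, -71.9, 15.1]
orientation: [-0.474, -0.523, -0.476, 0.524]
wrist_force: [0.7, 0.3, 0.1]
grip_width: 1.001
```

>>> jog_arm(plan=[{"x":0,"y":0,"z":0,"twist":0},{"x":0,"y":0,"z":0,"twist":0},{"x":0,"y":0,"z":0,"twist":0},{"x":0,"y":0,"z":0,"twist":0},{"x":0,"y":0,"z":0,"twist":0},{"x":0,"y":0,"z":0,"twist":0},{"x":0,"y":0,"z":0,"twist":0},{"x":0,"y":0,"z":0,"twist":0},{"x":0,"y":0,"z":0,"twist":0}], fingers=0)

```text
clock: 11.7
position: [447.1, -71.2, 16.5]
orientation: [0.475, 0.523, 0.475, -0.523]
wrist_force: [-2.2, 1.0, 5.1]
grip_width: 0.523
```

Gripped at 49 mm. Carrying it to the +y square bay.

>>> jog_arm(plan=[{"x":-20,"y":0,"z":0,"twist":0},{"x":-40,"y":0,"z":0,"twist":0},{"x":-40,"y":0,"z":0,"twist":0},{"x":0,"y":17.8,"z":19.3,"twist":0},{"x":0,"y":25,"z":27,"twist":0},{"x":0,"y":25,"z":27,"twist":0},{"x":0,"y":25,"z":27,"twist":0},{"x":0,"y":25,"z":27,"twist":0},{"x":0,"y":25,"z":27,"twist":0},{"x":0,"y":25,"z":27,"twist":0},{"x":0,"y":0,"z":0,"twist":0}])

```text
clock: 12.62
position: [598.3, -272.1, 114.6]
orientation: [-0.475, -0.524, -0.475, 0.524]
wrist_force: [-1.1, 1.6, -1.4]
grip_width: 0.526
```

>>> jog_arm(plan=[{"x":25,"y":0,"z":0,"twist":0},{"x":30,"y":0,"z":0,"twist":0},{"x":20,"y":0,"z":0,"twist":0},{"x":10,"y":0,"z":0,"twist":0},{"x":5,"y":0,"z":0,"twist":0},{"x":2,"y":0,"z":0,"twist":0},{"x":1,"y":0,"z":0,"twist":0},{"x":0,"y":0,"z":0,"twist":0}])

```text
clock: 13.28
position: [597.2, -268.1, 24.5]
orientation: [0.476, 0.524, 0.475, -0.523]
wrist_force: [1.0, -0.6, -0.3]
grip_width: 0.526
```

Run:
```python
from h import *
im=save('side','m0.png'); sc=save('scene','m1.png'); a=cv2.resize(im[140:240,260:380,::-1],None,fx=4,fy=4); b=cv2.resize(sc[150:240,180:260,::-1],(320,400)); b=cv2.resize(sc[150:240,180:260,::-1],(320,360)); b=np.vstack([b,np.zeros((40,320,3),np.uint8)])
cv2.imwrite('pics/m.png',np.hstack([a,b]))
```

```text
(no output)
```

View pics/m.png

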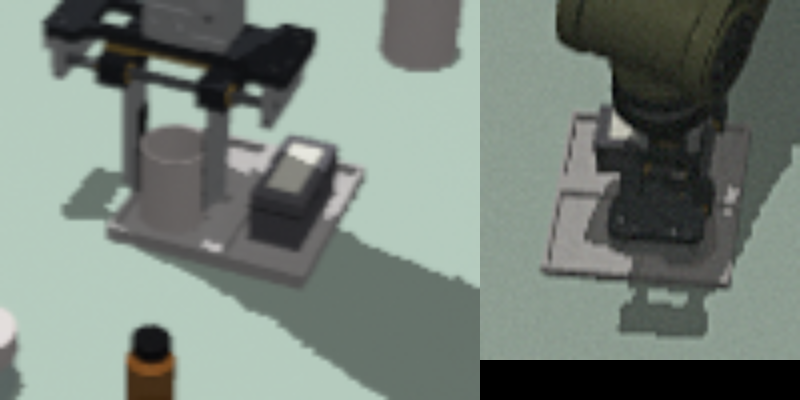

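The slide box stands in its bay and the beaker is over its own. Lowering.

>>> jog_arm(plan=[{"x":1,"y":0,"z":0,"twist":0},{"x":1,"y":0,"z":0,"twist":0},{"x":0.5,"y":0,"z":0,"twist":0},{"x":0.5,"y":0,"z":0,"twist":0},{"x":0,"y":0,"z":0,"twist":0}])

```text
clock: 13.8
position: [596.7, -267.8, 20.6]
orientation: [0.475, 0.523, 0.475, -0.523]
wrist_force: [-0.3, 1.5, 2.7]
grip_width: 0.525
```

>>> jog_arm(plan=[{"x":0.4,"y":0,"z":0,"twist":0},{"x":0.4,"y":0,"z":0,"twist":0},{"x":0,"y":0,"z":0,"twist":0}])

```text
clock: 14.05
position: [596.7, -267.9, 20.5]
orientation: [-0.475, -0.523, -0.475, 0.523]
wrist_force: [-5.1, 2.8, 9.8]
grip_width: 0.525
```

>>> jog_arm(plan=[{"x":-0.5,"y":0,"z":0,"twist":0},{"x":0,"y":0,"z":0,"twist":0},{"x":0,"y":0,"z":0,"twist":0},{"x":0,"y":0,"z":0,"twist":0},{"x":0,"y":0,"z":0,"twist":0},{"x":-9.5,"y":0,"z":0,"twist":0},{"x":-30,"y":0,"z":0,"twist":0},{"x":-35,"y":0,"z":0,"twist":0},{"x":-35,"y":0,"z":0,"twist":0},{"x":-10,"y":0,"z":0,"twist":0}], fingers=66)

```text
clock: 14.88
position: [598.3, -268.6, 146.3]
orientation: [0.478, 0.524, 0.473, -0.522]
wrist_force: [0.5, -0.4, 1.0]
grip_width: 0.704
```

>>> jog_arm(plan=[{"x":0,"y":-4.6,"z":-14.2,"twist":0},{"x":0,"y":-10,"z":-31,"twist":0},{"x":0,"y":-10,"z":-31,"twist":0},{"x":0,"y":-10,"z":-31,"twist":0},{"x":0,"y":-10,"z":-31,"twist":0},{"x":0,"y":-10,"z":-31,"twist":0},{"x":0,"y":-9,"z":-29,"twist":0},{"x":0,"y":0,"z":0,"twist":0},{"x":0,"y":0,"z":0,"twist":0}], fingers=80)

```text
clock: 15.63
position: [552.4, -63.3, 140.1]
orientation: [0.476, 0.523, 0.476, -0.523]
wrist_force: [0.2, 0.2, 0.3]
grip_width: 0.851
```

Run:
```python
from h import *
np.set_printoptions(precision=1,suppress=True)
print(pose()); im=save('wrist','n.png'); g=cv2.cvtColor(im,7); u,v=proj('wrist',[552,-64.7,64]); print(u,v)
m=(g<40).astype(np.uint8); m[260:]=0; m[:,:195]=0; m[:,365:]=0
for c in cv2.findContours(m,0,2)[0]:
    if cv2.contourArea(c)>150: (a,b),r=cv2.minEnclosingCircle(c); print(a,b,r,ray('wrist',a,b,64))
```

```text
[[  0.    1.   -0.1 552.4]
 [ -0.   -0.1  -1.  -63.3]
 [ -1.    0.    0.  140.1]
 [  0.    0.    0.    1. ]]
277.1507708178719 215.85843245690228
279.368408203125 214.6842041015625 17.953947067260742 [553.6 -64.   64. ]
279.5 194.5 16.568140029907227 [555.1 -49.6  64. ]
276.9327087402344 24.865018844604492 25.2305850982666 [563.8  58.5  64. ]
276.5 1.0 25.519699096679688 [564.9  72.   64. ]
```

View pics/n.png

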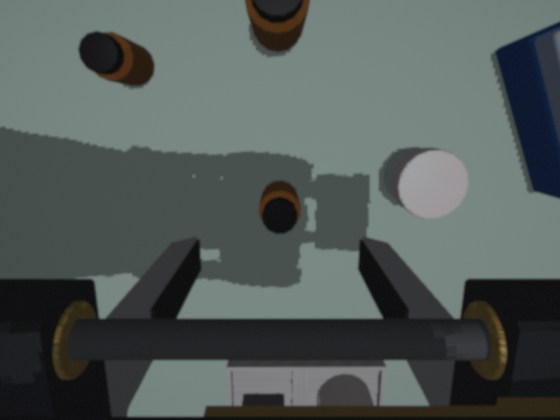

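The bottle is between the jaws, with its cap at about (280,215) against a predicted (277,216). Descend and grip.

>>> jog_arm(plan=[{"x":25,"y":0.8,"z":0.8,"twist":0},{"x":35,"y":0,"z":0,"twist":0},{"x":30,"y":0,"z":0,"twist":0},{"x":20,"y":0,"z":0,"twist":0},{"x":10,"y":0,"z":0,"twist":0},{"x":3.5,"y":0,"z":0,"twist":0},{"x":0,"y":0,"z":0,"twist":0}])

```text
clock: 16.27
position: [553.3, -66.0, 16.0]
orientation: [-0.475, -0.524, -0.475, 0.524]
wrist_force: [0.0, -0.1, 0.7]
grip_width: 0.851
```

>>> jog_arm(plan=[{"x":0,"y":0,"z":0,"twist":0},{"x":0,"y":0,"z":0,"twist":0},{"x":0,"y":0,"z":0,"twist":0},{"x":0,"y":0,"z":0,"twist":0},{"x":0,"y":0,"z":0,"twist":0},{"x":0,"y":0,"z":0,"twist":0},{"x":0,"y":0,"z":0,"twist":0},{"x":0,"y":0,"z":0,"twist":0},{"x":0,"y":0,"z":0,"twist":0},{"x":0,"y":0,"z":0,"twist":0}], fingers=0)

```text
clock: 17.1
position: [553.1, -65.3, 16.1]
orientation: [0.475, 0.523, 0.475, -0.523]
wrist_force: [-1.3, -0.2, 2.1]
grip_width: 0.333
```

>>> jog_arm(plan=[{"x":-20,"y":0,"z":0,"twist":0},{"x":-40,"y":0,"z":0,"twist":0},{"x":-40,"y":0,"z":0,"twist":0},{"x":0,"y":7,"z":29.2,"twist":0},{"x":0,"y":7,"z":30,"twist":0},{"x":0,"y":7,"z":30,"twist":0},{"x":0,"y":7,"z":30,"twist":0},{"x":0,"y":7,"z":30,"twist":0},{"x":0,"y":7,"z":30,"twist":0},{"x":0,"y":7,"z":30,"twist":0},{"x":0,"y":7,"z":30,"twist":0},{"x":0,"y":7,"z":30,"twist":0}])

```text
clock: 18.1
position: [589.9, -340.8, 115.8]
orientation: [-0.475, -0.523, -0.476, 0.523]
wrist_force: [0.5, 1.1, -0.4]
grip_width: 0.338
```

>>> jog_arm(plan=[{"x":0,"y":0,"z":0,"twist":0},{"x":0,"y":0,"z":0,"twist":0},{"x":25,"y":0,"z":0,"twist":0},{"x":30,"y":0,"z":0,"twist":0},{"x":20,"y":0,"z":0,"twist":0},{"x":10,"y":0,"z":0,"twist":0},{"x":5,"y":0,"z":0,"twist":0},{"x":2,"y":0,"z":0,"twist":0},{"x":1,"y":0,"z":0,"twist":0},{"x":0,"y":0,"z":0,"twist":0}])

```text
clock: 18.93
position: [590.6, -339.4, 24.3]
orientation: [0.476, 0.524, 0.475, -0.523]
wrist_force: [-0.6, -0.1, -0.5]
grip_width: 0.333
```

Run:
```python
from h import *
im=save('side','o0.png'); save('wrist','o1.png'); a=cv2.resize(im[140:240,260:380,::-1],None,fx=4,fy=4)
cv2.imwrite('pics/o.png',a)
```

```text
(no output)
```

View pics/o.png

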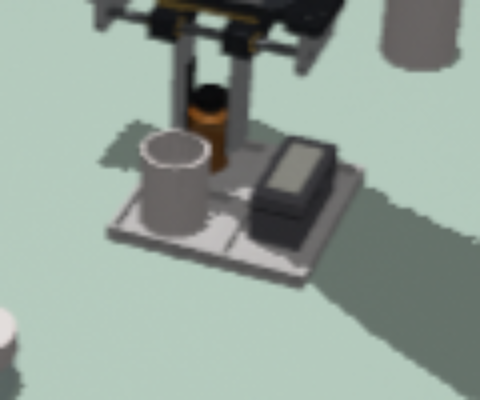

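The beaker and box stand well inside their bays, and the bottle is over the far square bay. Lowering.

>>> jog_arm(plan=[{"x":1,"y":0,"z":0,"twist":0},{"x":1,"y":0,"z":0,"twist":0},{"x":0.5,"y":0,"z":0,"twist":0},{"x":0.5,"y":0,"z":0,"twist":0},{"x":0,"y":0,"z":0,"twist":0}])

```text
clock: 19.45
position: [590.0, -339.4, 20.2]
orientation: [0.475, 0.523, 0.475, -0.523]
wrist_force: [-1.4, 0.5, 1.9]
grip_width: 0.339
```

>>> jog_arm(plan=[{"x":0.5,"y":0,"z":0,"twist":0},{"x":0.3,"y":0,"z":0,"twist":0},{"x":0.3,"y":0,"z":0,"twist":0},{"x":0,"y":0,"z":0,"twist":0}])

```text
clock: 19.78
position: [590.0, -339.4, 20.1]
orientation: [0.476, 0.523, 0.475, -0.523]
wrist_force: [-4.8, 2.5, 9.8]
grip_width: 0.335
```

>>> jog_arm(plan=[{"x":-0.6,"y":0,"z":0,"twist":0},{"x":0,"y":0,"z":0,"twist":0},{"x":0,"y":0,"z":0,"twist":0},{"x":0,"y":0,"z":0,"twist":0},{"x":0,"y":0,"z":0,"twist":0},{"x":-9.5,"y":0,"z":0,"twist":0},{"x":-30,"y":0,"z":0,"twist":0},{"x":-35,"y":0,"z":0,"twist":0},{"x":-35,"y":0,"z":0,"twist":0},{"x":-35,"y":0,"z":0,"twist":0},{"x":-10,"y":0,"z":0,"twist":0}], fingers=48)

```text
clock: 20.7
position: [591.3, -340.1, 181.3]
orientation: [0.478, 0.524, 0.473, -0.523]
wrist_force: [0.4, -0.1, 1.1]
grip_width: 0.504
```

>>> jog_arm(plan=[{"x":0,"y":0,"z":0,"twist":0.123},{"x":0,"y":0,"z":0,"twist":0.123},{"x":0,"y":0,"z":0,"twist":0.123},{"x":0,"y":0,"z":0,"twist":0.123},{"x":0,"y":0,"z":0,"twist":0.123},{"x":0,"y":0,"z":0,"twist":0.123},{"x":0,"y":0,"z":0,"twist":0.123},{"x":0,"y":0,"z":0,"twist":0.123},{"x":0,"y":0,"z":0,"twist":0.123},{"x":0,"y":0,"z":0,"twist":0.123},{"x":0,"y":0,"z":0,"twist":0.123},{"x":0,"y":0,"z":0,"twist":0.123}], fingers=94)

```text
clock: 21.7
position: [589.9, -339.2, 174.2]
orientation: [0.003, -0.707, 0.003, 0.707]
wrist_force: [-0.1, 0.0, 0.1]
grip_width: 1.007
```

>>> jog_arm(plan=[{"x":0,"y":-28.4,"z":-7.7,"twist":0},{"x":0,"y":-28.4,"z":-7.7,"twist":0},{"x":0,"y":-28.4,"z":-7.7,"twist":0},{"x":0,"y":-28.4,"z":-7.7,"twist":0},{"x":0,"y":-28.4,"z":-7.7,"twist":0},{"x":0,"y":-28.4,"z":-7.7,"twist":0},{"x":0,"y":-28.4,"z":-7.7,"twist":0},{"x":0,"y":-28.4,"z":-7.7,"twist":0},{"x":0,"y":-28.4,"z":-7.7,"twist":0},{"x":0,"y":-28.4,"z":-7.7,"twist":0},{"x":0,"y":0,"z":0,"twist":0},{"x":0,"y":0,"z":0,"twist":0}])

```text
clock: 22.7
position: [667.4, -54.2, 174.1]
orientation: [-0.0, -0.707, -0.0, 0.707]
wrist_force: [-0.1, -0.4, -0.8]
grip_width: 0.998
```

Run:
```python
from h import *
np.set_printoptions(precision=3,suppress=True)
print(pose()); im=save('wrist','p.png'); g=cv2.cvtColor(im,7); s=cv2.cvtColor(im,cv2.COLOR_RGB2HSV)[:,:,1]
print(proj('wrist',[667,-56,50]))
m=((g>60)&(s<22)).astype(np.uint8); m[280:]=0; m[:,:190]=0; m[:,370:]=0
m=cv2.morphologyEx(m,cv2.MORPH_OPEN,np.ones((5,5)))
for c in cv2.findContours(m,0,2)[0]:
    if cv2.contourArea(c)>300: (a,b),r=cv2.minEnclosingCircle(c); print(a,b,r,ray('wrist',a,b,50))
```

```text
[[ -0.      0.001  -1.    667.438]
 [ -0.     -1.     -0.001 -54.169]
 [ -1.      0.      0.    174.057]
 [  0.      0.      0.      1.   ]]
(np.float64(279.69617767711253), np.float64(201.74412223004438))
279.5713806152344 200.32716369628906 32.62919998168945 [668.203 -55.898  50.   ]
```

View pics/p.png

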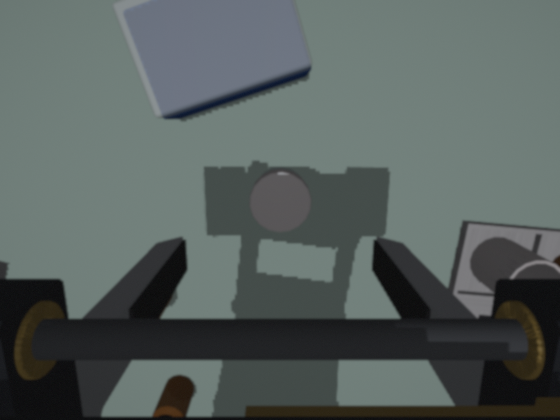

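The jar lid is at (280,201), centred in the jaws to within 2 mm. Descend and grip on the lid.

>>> jog_arm(plan=[{"x":25,"y":1.8,"z":0,"twist":0},{"x":35,"y":0,"z":0,"twist":0},{"x":35,"y":0,"z":0,"twist":0},{"x":30,"y":0,"z":0,"twist":0},{"x":18,"y":0,"z":0,"twist":0},{"x":8,"y":0,"z":0,"twist":0},{"x":4,"y":0,"z":0,"twist":0},{"x":0,"y":0,"z":0,"twist":0}])

```text
clock: 23.42
position: [667.4, -58.0, 19.3]
orientation: [-0.001, 0.707, -0.001, -0.707]
wrist_force: [-0.1, -0.5, -0.7]
grip_width: 0.999
```

>>> jog_arm(plan=[{"x":0,"y":0,"z":0,"twist":0},{"x":0,"y":0,"z":0,"twist":0},{"x":0,"y":0,"z":0,"twist":0},{"x":0,"y":0,"z":0,"twist":0},{"x":0,"y":0,"z":0,"twist":0},{"x":0,"y":0,"z":0,"twist":0},{"x":0,"y":0,"z":0,"twist":0},{"x":0,"y":0,"z":0,"twist":0},{"x":0,"y":0,"z":0,"twist":0}], fingers=0)

```text
clock: 24.17
position: [667.5, -57.1, 19.3]
orientation: [-0.001, 0.707, -0.0, -0.707]
wrist_force: [-0.1, 2.5, 3.0]
grip_width: 0.545
```

>>> jog_arm(plan=[{"x":-20,"y":0,"z":0,"twist":0},{"x":-40,"y":0,"z":0,"twist":0},{"x":-40,"y":0,"z":0,"twist":0},{"x":-30,"y":0,"z":0,"twist":0},{"x":0,"y":-20,"z":4,"twist":0},{"x":0,"y":-30,"z":6,"twist":0},{"x":0,"y":-30,"z":6,"twist":0},{"x":0,"y":-30,"z":6,"twist":0},{"x":0,"y":-30,"z":6,"twist":0},{"x":0,"y":-30,"z":6,"twist":0},{"x":0,"y":-30,"z":6,"twist":0},{"x":0,"y":-30,"z":6,"twist":0}])

```text
clock: 25.17
position: [621.1, 174.1, 148.8]
orientation: [0.0, -0.707, 0.001, 0.707]
wrist_force: [1.2, 0.1, -0.7]
grip_width: 0.548
```

>>> jog_arm(plan=[{"x":0,"y":-30,"z":6,"twist":0},{"x":0,"y":-30,"z":6,"twist":0},{"x":0,"y":-30,"z":6,"twist":0},{"x":0,"y":-30,"z":6,"twist":0},{"x":0,"y":-30,"z":7.5,"twist":0},{"x":0,"y":-5.7,"z":2,"twist":0},{"x":0,"y":0,"z":0,"twist":0},{"x":0,"y":0,"z":0,"twist":0}])

```text
clock: 25.83
position: [588.3, 328.1, 148.7]
orientation: [0.0, -0.707, 0.001, 0.707]
wrist_force: [-0.6, 0.1, -1.8]
grip_width: 0.548
```

Run:
```python
from h import *
np.set_printoptions(precision=3,suppress=True)
print(pose()); save('wrist','q.png'); np.save('q.npy',ext('wrist'))
```

```text
[[ -0.     -0.001  -1.    588.349]
 [ -0.001  -1.      0.001 328.119]
 [ -1.      0.001   0.    148.655]
 [  0.      0.      0.      1.   ]]
```

View pics/q.png

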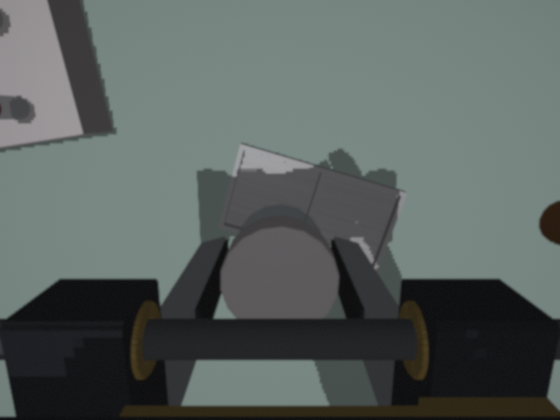

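The jar hangs over tray_two, whose corners show at (241,143), (404,191), (375,267) and (222,223).

Run:
```python
from h import *
np.set_printoptions(precision=3,suppress=True)
E=np.load('q.npy')
a,b,c,d=[ray('wrist',*p,12,E)[:2] for p in [(241,143),(405,191),(375,268),(221,223)]]
y=(a-b)/np.linalg.norm(a-b); x=np.array([y[1],-y[0]]); print(a,b,c,d,np.linalg.norm(a-b),np.linalg.norm(b-c),'yaw',np.arctan2(x[1],x[0]))
C=(a+b)/2-38*x; print(C,(a+c)/2,[C+s*36*y for s in(1,-1)])
```

```text
[635.674 358.983] [594.636 219.403] [523.935 241.053] [566.547 378.304] 145.4884867074791 73.94181839857927 yaw -0.2859526099204776
[578.698 299.912] [579.804 300.018] [array([588.853, 334.45 ]), array([568.543, 265.374])]
```

>>> jog_arm(plan=[{"x":0,"y":-5.4,"z":-1.2,"twist":0},{"x":25,"y":0,"z":0,"twist":0},{"x":30,"y":0,"z":0,"twist":0},{"x":30,"y":0,"z":0,"twist":0},{"x":20,"y":0,"z":0,"twist":0},{"x":10,"y":0,"z":0,"twist":0},{"x":5,"y":0,"z":0,"twist":0},{"x":1.5,"y":0,"z":0,"twist":0},{"x":0,"y":0,"z":0,"twist":0}])

```text
clock: 26.63
position: [590.3, 334.0, 28.7]
orientation: [-0.001, 0.708, -0.0, -0.707]
wrist_force: [0.2, -0.4, -0.5]
grip_width: 0.549
```

Run:
```python
from h import *
im=save('side','r0.png'); sc=save('scene','r1.png'); a=cv2.resize(im[270:410,170:290,::-1],(343,400)); b=cv2.resize(sc[160:230,370:450,::-1],(400,350)); b=np.vstack([b,np.zeros((50,400,3),np.uint8)])
cv2.imwrite('pics/r.png',np.hstack([a,b]))
```

```text
(no output)
```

View pics/r.png

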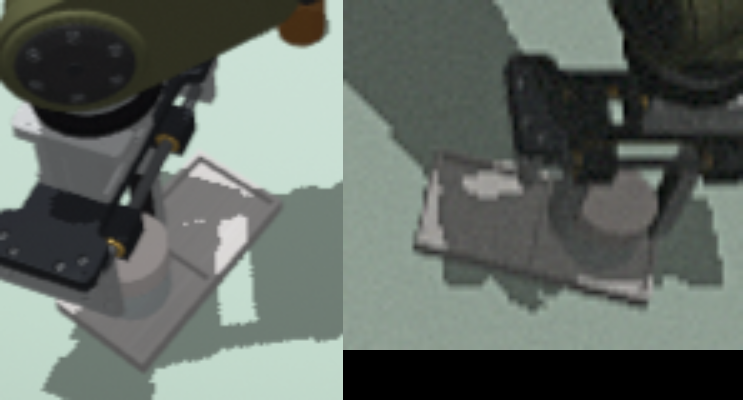

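The jar is over the +y bay, clear of the divider. Lowering.

>>> jog_arm(plan=[{"x":1.5,"y":0,"z":0,"twist":0},{"x":1,"y":0,"z":0,"twist":0},{"x":0.7,"y":0,"z":0,"twist":0},{"x":0.5,"y":0,"z":0,"twist":0},{"x":0,"y":0,"z":0,"twist":0}])

```text
clock: 27.15
position: [589.5, 334.0, 23.8]
orientation: [0.0, -0.707, 0.0, 0.707]
wrist_force: [0.1, -0.5, -1.8]
grip_width: 0.55
```

>>> jog_arm(plan=[{"x":0.4,"y":0,"z":0,"twist":0},{"x":0.3,"y":0,"z":0,"twist":0},{"x":0,"y":0,"z":0,"twist":0}])

```text
clock: 27.4
position: [589.6, 334.0, 23.3]
orientation: [-0.0, 0.707, -0.0, -0.707]
wrist_force: [0.5, -0.2, 1.4]
grip_width: 0.544
```

>>> jog_arm(plan=[{"x":0.4,"y":0,"z":0,"twist":0},{"x":0.2,"y":0,"z":0,"twist":0},{"x":0,"y":0,"z":0,"twist":0}])

```text
clock: 27.65
position: [589.7, 334.0, 23.3]
orientation: [-0.001, 0.707, -0.0, -0.707]
wrist_force: [-2.6, -1.5, 6.0]
grip_width: 0.546
```

>>> jog_arm(plan=[{"x":-0.4,"y":0,"z":0,"twist":0},{"x":0,"y":0,"z":0,"twist":0},{"x":0,"y":0,"z":0,"twist":0},{"x":0,"y":0,"z":0,"twist":0},{"x":0,"y":0,"z":0,"twist":0},{"x":-9.5,"y":0,"z":0,"twist":0},{"x":-30,"y":0,"z":0,"twist":0},{"x":-35,"y":0,"z":0,"twist":0},{"x":-35,"y":0,"z":0,"twist":0},{"x":-20,"y":0,"z":0,"twist":0},{"x":0,"y":0,"z":0,"twist":0}], fingers=68)

```text
clock: 28.57
position: [591.2, 334.8, 159.1]
orientation: [-0.002, 0.71, 0.001, -0.704]
wrist_force: [0.4, 0.9, 0.4]
grip_width: 0.723
```

>>> jog_arm(plan=[{"x":0,"y":16,"z":8,"twist":0},{"x":0,"y":27,"z":13.3,"twist":0},{"x":0,"y":27,"z":13.3,"twist":0},{"x":0,"y":27,"z":13.3,"twist":0},{"x":0,"y":27,"z":13.3,"twist":0},{"x":0,"y":27,"z":13.3,"twist":0},{"x":0,"y":27,"z":13.3,"twist":0},{"x":0,"y":27,"z":13.3,"twist":0},{"x":0,"y":27,"z":13.3,"twist":0},{"x":0,"y":27,"z":13.3,"twist":0},{"x":0,"y":22.5,"z":12,"twist":0},{"x":0,"y":0,"z":0,"twist":0}], fingers=80)

```text
clock: 29.57
position: [447.8, 50.0, 152.4]
orientation: [0.001, -0.707, 0.001, 0.707]
wrist_force: [0.1, -0.2, 1.1]
grip_width: 0.848
```

Run:
```python
from h import *
np.set_printoptions(precision=3,suppress=True)
print(pose()); im=save('wrist','s.png'); g=cv2.cvtColor(im,7); print(proj('wrist',[450,52.5,64]))
m=(g<40).astype(np.uint8); m[260:]=0; m[:,:195]=0; m[:,365:]=0
for c in cv2.findContours(m,0,2)[0]:
    if cv2.contourArea(c)>150: (a,b),r=cv2.minEnclosingCircle(c); print(a,b,r,ray('wrist',a,b,64))
```

```text
[[ -0.001  -0.004  -1.    447.787]
 [ -0.001  -1.      0.004  50.033]
 [ -1.      0.001   0.001 152.403]
 [  0.      0.      0.      1.   ]]
(np.float64(277.5911200476698), np.float64(210.6257909806583))
272.628662109375 209.0424041748047 17.341590881347656 [451.217  56.142  64.   ]
274.0 191.5 16.19423484802246 [464.351  55.037  64.   ]
252.5 60.0 21.914705276489258 [554.242  68.793  64.   ]
238.86328125 34.36129379272461 29.439037322998047 [570.19   77.467  64.   ]
```

View pics/s.png

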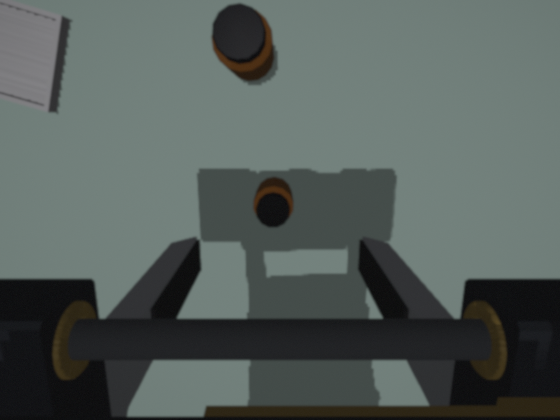

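The bottle is between the jaws, cap at (273,210), but the arm was still settling. Let it settle and measure again.

>>> jog_arm(plan=[{"x":0,"y":0,"z":0,"twist":0},{"x":0,"y":0,"z":0,"twist":0},{"x":0,"y":0,"z":0,"twist":0}])

```text
clock: 29.87
position: [449.7, 53.4, 152.3]
orientation: [0.0, -0.707, 0.0, 0.707]
wrist_force: [-0.6, 0.9, -0.7]
grip_width: 0.851
```

Run:
```python
from h import *
np.set_printoptions(precision=3,suppress=True)
print(pose()); im=camera('wrist'); g=cv2.cvtColor(im,7)
m=(g<40).astype(np.uint8); m[260:]=0; m[:,:195]=0; m[:,365:]=0
for c in cv2.findContours(m,0,2)[0]:
    if cv2.contourArea(c)>150: (a,b),r=cv2.minEnclosingCircle(c); print(a,b,r,ray('wrist',a,b,64))
```

```text
[[ -0.     -0.     -1.    449.73 ]
 [  0.     -1.      0.     53.369]
 [ -1.     -0.      0.    152.298]
 [  0.      0.      0.      1.   ]]
277.4365539550781 211.9869384765625 17.35677719116211 [449.862  54.582  64.   ]
278.0 194.0 16.124614715576172 [463.365  54.149  64.   ]
258.0 63.0 21.95459747314453 [553.045  67.44   64.   ]
246.29286193847656 37.75714111328125 29.271520614624023 [568.752  74.956  64.   ]
```

Bottle at (450,54.3), so it is aligned. Descend to z about 16.5 and grip.

>>> jog_arm(plan=[{"x":25,"y":-0.8,"z":0,"twist":0},{"x":35,"y":0,"z":0,"twist":0},{"x":35,"y":0,"z":0,"twist":0},{"x":22,"y":0,"z":0,"twist":0},{"x":12,"y":0,"z":0,"twist":0},{"x":6.5,"y":0,"z":0,"twist":0},{"x":0,"y":0,"z":0,"twist":0}])

```text
clock: 30.5
position: [449.0, 53.8, 15.8]
orientation: [0.0, -0.706, 0.0, 0.708]
wrist_force: [-0.4, 0.2, 0.3]
grip_width: 0.852
```

>>> jog_arm(plan=[{"x":0,"y":0,"z":0,"twist":0},{"x":0,"y":0,"z":0,"twist":0},{"x":0,"y":0,"z":0,"twist":0},{"x":0,"y":0,"z":0,"twist":0},{"x":0,"y":0,"z":0,"twist":0},{"x":0,"y":0,"z":0,"twist":0},{"x":0,"y":0,"z":0,"twist":0},{"x":0,"y":0,"z":0,"twist":0},{"x":0,"y":0,"z":0,"twist":0},{"x":0,"y":0,"z":0,"twist":0}], fingers=0)

```text
clock: 31.33
position: [449.6, 53.5, 17.1]
orientation: [-0.0, 0.707, -0.0, -0.707]
wrist_force: [-0.3, 0.5, 2.3]
grip_width: 0.335
```

>>> jog_arm(plan=[{"x":-20,"y":0,"z":0,"twist":0},{"x":-40,"y":0,"z":0,"twist":0},{"x":-40,"y":0,"z":0,"twist":0},{"x":0,"y":-19,"z":-12,"twist":0},{"x":0,"y":-24,"z":-13.5,"twist":0},{"x":0,"y":-24,"z":-13.5,"twist":0},{"x":0,"y":-24,"z":-13.5,"twist":0},{"x":0,"y":-24,"z":-13.5,"twist":0},{"x":0,"y":-24,"z":-13.5,"twist":0},{"x":0,"y":-24,"z":-13.5,"twist":0},{"x":0,"y":-24,"z":-13.5,"twist":0},{"x":0,"y":-24,"z":-13.5,"twist":0}])

```text
clock: 32.33
position: [570.1, 265.5, 116.5]
orientation: [0.0, -0.707, 0.001, 0.707]
wrist_force: [-0.1, -0.5, -1.1]
grip_width: 0.336
```

>>> jog_arm(plan=[{"x":0,"y":0,"z":0,"twist":0},{"x":0,"y":0,"z":0,"twist":0},{"x":25,"y":0,"z":0,"twist":0},{"x":30,"y":0,"z":0,"twist":0},{"x":20,"y":0,"z":0,"twist":0},{"x":10,"y":0,"z":0,"twist":0},{"x":5,"y":0,"z":0,"twist":0},{"x":2,"y":0,"z":0,"twist":0},{"x":0,"y":0,"z":0,"twist":0},{"x":0,"y":0,"z":0,"twist":0}])

```text
clock: 33.17
position: [570.4, 264.4, 26.3]
orientation: [-0.001, 0.708, -0.0, -0.706]
wrist_force: [-0.8, 0.4, -0.6]
grip_width: 0.335
```

>>> jog_arm(plan=[{"x":1.5,"y":0,"z":0,"twist":0},{"x":1,"y":0,"z":0,"twist":0},{"x":0.8,"y":0,"z":0,"twist":0},{"x":0.5,"y":0,"z":0,"twist":0},{"x":0,"y":0,"z":0,"twist":0}])

```text
clock: 33.58
position: [569.8, 264.3, 21.2]
orientation: [-0.0, 0.707, -0.0, -0.707]
wrist_force: [-0.4, -0.5, -1.0]
grip_width: 0.332
```

>>> jog_arm(plan=[{"x":0.4,"y":0,"z":0,"twist":0},{"x":0.4,"y":0,"z":0,"twist":0},{"x":0,"y":0,"z":0,"twist":0}])

```text
clock: 33.83
position: [569.9, 264.4, 21.1]
orientation: [-0.0, 0.707, -0.0, -0.707]
wrist_force: [-2.8, -1.1, 7.2]
grip_width: 0.332
```

Contact. Release, rise and draw back towards the middle (world -x) for a final look.

>>> jog_arm(plan=[{"x":-0.5,"y":0,"z":0,"twist":0},{"x":0,"y":0,"z":0,"twist":0},{"x":0,"y":0,"z":0,"twist":0},{"x":0,"y":0,"z":0,"twist":0},{"x":0,"y":0,"z":0,"twist":0},{"x":-9.5,"y":0,"z":0,"twist":0},{"x":-30,"y":0,"z":0,"twist":0},{"x":-35,"y":0,"z":0,"twist":0},{"x":-35,"y":0,"z":0,"twist":0},{"x":-35,"y":0,"z":0,"twist":0},{"x":-35,"y":0,"z":0,"twist":0},{"x":-20,"y":0,"z":0,"twist":0}], fingers=45)

```text
clock: 34.83
position: [570.3, 264.6, 225.6]
orientation: [-0.001, 0.709, 0.0, -0.705]
wrist_force: [-0.8, -0.8, -0.2]
grip_width: 0.48
```

>>> jog_arm(plan=[{"x":0,"y":20,"z":15,"twist":0},{"x":0,"y":25,"z":18,"twist":0},{"x":0,"y":25,"z":18,"twist":0},{"x":0,"y":25,"z":18,"twist":0},{"x":0,"y":25,"z":18,"twist":0},{"x":0,"y":25,"z":18,"twist":0},{"x":0,"y":25,"z":18,"twist":0},{"x":0,"y":25,"z":18,"twist":0},{"x":0,"y":25,"z":18,"twist":0},{"x":0,"y":0,"z":0,"twist":0},{"x":0,"y":0,"z":0,"twist":0},{"x":0,"y":0,"z":0,"twist":0}])

```text
clock: 35.83
position: [410.8, 44.7, 221.0]
orientation: [-0.001, 0.708, -0.001, -0.707]
wrist_force: [-0.2, 0.3, 0.1]
grip_width: 0.479
```

Run:
```python
from h import *
a=save('scene','t1.png')[150:270,190:445,::-1]; b=save('side','t2.png')[130:410,170:390,::-1]
a=cv2.resize(a,(472,222)); b=cv2.resize(b,(314,400)); z=np.zeros((400,786,3),np.uint8)
A=cv2.imread('pics/t1.png')
l=cv2.resize(A[165:230,185:260],(240,208)); r=cv2.resize(A[165:230,375:445],(224,208))
z[:222,:472]=a; z[:,472:]=b; z=z[:, :]; w=np.zeros((440,786,3),np.uint8); w[:400]=z; w[228:436,:240]=l; w[228:436,244:468]=r
cv2.imwrite('pics/t.png',w)
```

```text
(no output)
```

View pics/t.png

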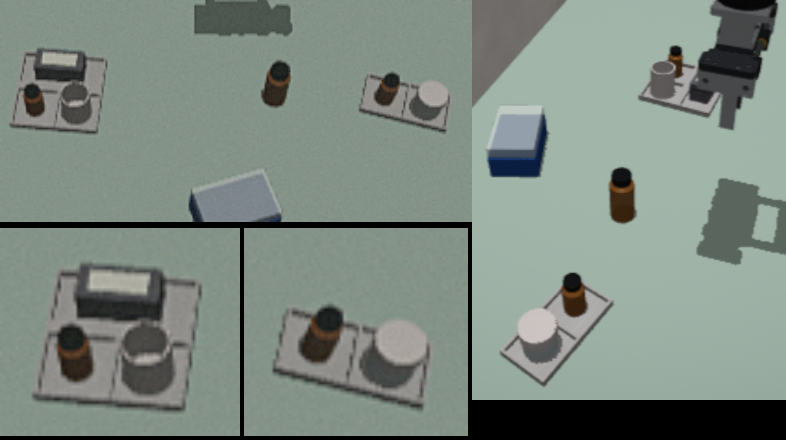

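Everything stands upright, one item to a bay, and the bystanders haven't moved. Handing in.

```bash
python3 -c "
from rig import arm; print(arm.close_job())"
```

```text
the job is handed in; nothing more can be done
None
```

Both kits are made up and the job is handed in at about 36 s of the 120 s. The three-bay tray holds the slide box in the long bay, with the beaker and one small bottle in the square bays. The two-bay tray holds the jar and the other small bottle.

- **Placing:** I placed them in the order slide box, beaker, bottle, jar, bottle. Each was lowered in steps of 1.5 mm or less until the force rose (6–11 N), eased back about 0.5 mm and then released.
- **Final check:** The last scene and side views show all five upright, each inside its own bay. In the side view the gripper partly hid the slide box. The tall bottle and tip box stood where they were. The wash bottle was not in the final crops, but the arm never went near it.
- **Disagreements:** The first scene-camera estimates differed from the closer wrist-camera ones by about 5–7 mm for the beaker and the trays. I used the closer wrist views, adjusted slightly towards the earlier estimates for the trays. The tray yaw readings varied by about 0.02 rad, well within the bay clearance.
- **Slips:** My first two move calls were refused because rows lacked keys, so nothing moved. I viewed 17 pictures, three over the budget of 14.

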